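# Make up a proofreading kit and a presenting kit

### The job

Make up two kits from the stock on the desk: the proofreading kit in the green tray gets the yellow highlighter, the eraser and the sharpener; the presenting kit in the orange tray gets the black marker and the memory stick. Lay the highlighter and the marker in the long slots of their trays and each small thing flat in a small compartment of its own (either one). Leave the green highlighter, the glue stick and the binder clip where they are.

Things in the scene. Friction and masses are not known exactly. Their poses are not given: they have to be found in the camera images.
- green_tray: green plastic tray fixed to the desk mat (mat top z 2 mm), 150 (x) x 172 (y) mm, rim 12 mm and floor 3 mm above the origin, walls 4 mm thick. Origin: centre, level with the mat's top. On its -x side one long slot along y (66 x 164 mm, centre x -38, y 0 mm); on its +x side two small compartments (72 in x by 80 in y, centres x +35, y +42 and x +35, y -42 mm), all parted by walls as high as the rim.
- orange_tray: orange plastic tray fixed to the desk mat (mat top z 2 mm), 150 (x) x 172 (y) mm, rim 12 mm and floor 3 mm above the origin, walls 4 mm thick. Origin: centre, level with the mat's top. On its -x side one long slot along y (66 x 164 mm, centre x -38, y 0 mm); on its +x side two small compartments (72 in x by 80 in y, centres x +35, y +42 and x +35, y -42 mm), all parted by walls as high as the rim.
- highlighter_yellow: yellow (amber) highlighter pen, 15 mm wide, 120 mm long, 13 mm high, lying flat on the desk mat (top z 2 mm). Origin: centre of its underside; long axis = its y axis, z up. Grasp across x.
- marker_black: fat black marker pen, 19 mm wide, 135 mm long, 20 mm high, lying flat on the desk mat (top z 2 mm). Origin: centre of its underside; long axis = its y axis, z up. Grasp across x.
- eraser: white eraser in a blue sleeve, 23 mm wide, 56 mm long, 12 mm high, lying flat on the desk mat (top z 2 mm). Origin: centre of its underside; long axis = its y axis, z up. Grasp across x.
- usb_stick: dark grey memory stick with an orange mark and a metal cap, 18 mm wide, 54 mm long, 8 mm high, lying flat on the desk mat (top z 2 mm). Origin: centre of its underside; long axis = its y axis, z up. Grasp across x.
- sharpener: small whitish-grey wedge-shaped pencil sharpener, 16 mm wide, 25 mm long, 11 mm high, lying flat on the desk mat (top z 2 mm). Origin: centre of its underside; long axis = its y axis, z up. Grasp across x.
- highlighter_green: bystander: green highlighter pen, 15 mm wide, 120 mm long, 13 mm high, lying flat on the bare desk (z 0). Origin: centre of its underside; long axis = its y axis, z up. Grasp across x. Not to be moved.
- glue_stick: bystander: white and red glue stick standing upright, 26 mm across, 96 mm high. Origin: centre of its underside. Not to be moved or knocked over.
- binder_clip_a: bystander: black binder clip with wire handles up, 24 x 32 mm, 36 mm high. Origin: centre of its underside. Not to be moved.

How it is judged:
By the outcome, as a careful person would: the job done as asked, in the order asked, and still so for the second after the job is handed in, with the robot touching nothing.
It also fails if it takes over 99 s, if anything falls off the work surface, if the arm or the gripper's body presses on something with over 40 N, if the wrist force passes 120 N, or if a joint passes its speed limit or range.

### The arm

A 7-joint arm with a two-finger parallel gripper is mounted at the origin on a cart in front of the work surface, level with it; the furniture and walls round the work are solid. World frame = base frame: x ahead of the robot, y to its left, z up, the work surface at z = 0. Lengths are in m, angles in degrees, forces in N, time in s.
With the tool pointing down it reaches from about 0.35 to 0.775 m from the base axis. Payload 3.1 kg.
Tool frame: the origin (TCP) lies on the front face of the gripper's body, between the roots of the fingers; the fingertips stand 73 mm ahead of it and the grasp point (between the pads) lies 54 mm ahead of it; z points along the fingers, y is the line along which they close (so a half turn about z gives the same grasp; the last joint's range is limited). The gripper opens to 85 mm and grips with 20 to 120 N. Pads are 22 mm wide; open, the fingers measure 114 mm over their backs; the gripper's body (76 mm by 85 mm) begins 54 mm behind the grasp point. The pads swing forward as they close: fully open they stand 13 mm farther back than shut.
Start: joints at [71.179, 17.813, 0.802, 86.603, -0.252, 75.585, -1.558], TCP at [0.156, -0.528, 0.304] pointing down, gripper open.
Joint ranges: [-154.91, 154.91], [-16.99, 109.72], [-72.82, 74.43], [7.12, 147.25], [-82.49, 262.49], [11.32, 116.49], [-174.64, 174.64]. Speed limits (degrees/s): [159.86, 159.86, 180, 180, 180, 180, 180].

### API

Orientations are given as [roll, pitch, yaw] about the fixed x, y, z axes, in that order (R = Rz(yaw) Ry(pitch) Rx(roll)).
In Python, from station import observe, get_image, job_done gives the robot as it stands.
- The arm moves only by the tool apply_moves, never from a script. Its argument "steps" is a list that holds one entry, the list of rows, each a list of 5 numbers: the shift along the tool's x, y, z normalised to -1 to 1, where 1 is 0.8 m, then the turn about the tool's z normalised to -1 to 1, where 1 is 180 degrees, then the opening, from -1 (shut) to 1 (fully open). A call has exactly 10 rows; each row is the pose to reach, as a shift and turn from the pose commanded when the call began, along the tool's axes at that moment, turning the shorter way round; what a row does not reach only later rows make up. A row lasts 1/8 s, in which the tool goes at most 62.5 mm and 10.7 degrees, less where a joint would pass 70% of its speed; a pose out of reach is approached as far as the arm can. A call with a number of a shift or a turn outside -1 to 1 is refused whole. A call with a gripper value outside its range is refused whole. The fingers move at their own pace and stop on an object; the grip force is fixed at half the most. Time passes only in rows, so rows that repeat a pose let the fingers close, or fill a call up. It gives the time, the measured TCP pose, the force, the opening and the grip force at its end, in the units of the state.
- observe(): the state, without advancing time (a new reading comes with each control period).
- get_image(name): name is "side" or "top"; returns a dict with "image" (420x560x3 uint8, blue, green, red), "mtx" (3x3 intrinsics, pixels), "xyz" and "orientation" of the camera in the world. Camera axes: x right, y down, z forward; pixel columns grow to the right and rows downward; lengths in m; the calibration is good to about 2 mm. A picture is of the moment at which its call begins. There is no depth.
- job_done(): hands the job in; it is judged then, once.
The state is a dict: "time": time; "joints": joint angles; "joint_velocities": joint speeds; "joint_efforts": joint torques, N m; "tcp_pos": TCP position; "eef_rot": TCP orientation; "force": force on the tool from outside, world axes, zero at the start; "ft_torque": the same for the moment, N m; "finger_gap": opening from 0.0 (shut) to 1.0 (fully open); "gripper_force": force on a finger pad.
Only numpy, scipy, OpenCV 4.12 (cv2) and the standard library are available. Lean on these libraries where they do the work, as an engineer would, in place of code of your own. Each camera call takes 0.05 s, during which the arm holds its last target. There are 200 camera calls.

## Working session

There is one attempt and no reset: what is moved stays moved. The work goes in short steps, Python scripts to look and compute and a tool call to move; the robot and the scene stay as the last step left them, time stands still between calls to the robot, and variables do not carry over. Pictures are saved under pics/ and viewed, at most 14 in all, crops included, and the job is handed in when it is done.

Besides the shell and the picture viewer there is one more tool, called after "Call:" by a JSON object that holds its "op" and its "data". apply_moves: Moves the arm, as the interface text tells. Its arguments: {"type":"object","properties":{"steps":{"type":"array","items":{"type":"array","items":{"type":"array","items":{"type":"number"}}}}},"required":["steps"]}

```bash
mkdir -p pics; ls; python3 - <<'E'
from station import observe,get_image
import cv2
print(observe())
for n in("top","side"):
    d=get_image(n);cv2.imwrite(f"pics/{n}0.png",d["image"]);print(n,d["mtx"],d["xyz"],d["orientation"])
E
```

```text
pics
{'time': 0.0, 'joints': array([71.17845981, 17.86045918,  0.80183967, 86.69329635, -0.25189434,
       75.58603397, -1.55970436]), 'joint_velocities': array([-0.00118345,  0.02824107, -0.01929367,  0.11456446,  0.05741494,
       -0.08155078, -0.00989287]), 'joint_efforts': array([-2.47160606e-04, -3.79917741e+01,  1.46061298e-01, -2.30596304e+01,
        1.22724002e-02,  1.36797575e-02, -2.38098437e-06]), 'tcp_pos': array([ 0.15543726, -0.52697729,  0.30281126]), 'eef_rot': array([-1.79862094e+02,  5.85905839e-03,  1.64353487e+01]), 'force': array([-0.39449392,  0.49048331,  0.55354859]), 'ft_torque': array([-0.00386874, -0.05478217, -0.02477351]), 'gripper_force': 0.0, 'finger_gap': 1.0001880956364095}
top [[451.83306278   0.         285.19461968]
 [  0.         451.83306278 208.41691212]
 [  0.           0.           1.        ]] [ 0.39472964 -0.00232604  1.0256669 ] [-170.11747733   -0.5949046   -91.53598885]
side [[393.20857547   0.         278.97570453]
 [  0.         393.20857547 204.57292181]
 [  0.           0.           1.        ]] [ 0.48205609 -0.8424486   0.64764802] [-125.58991457    0.77926929   -6.78408023]
```

View pics/top0.png

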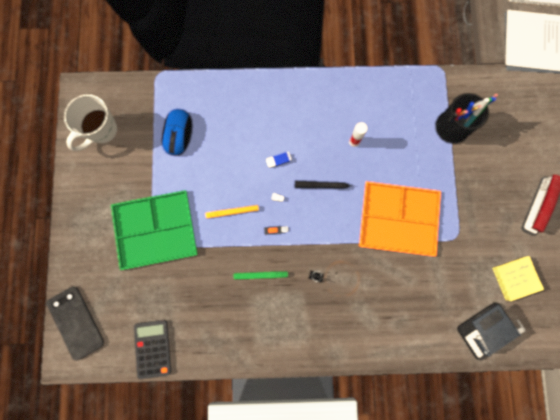

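View pics/side0.png

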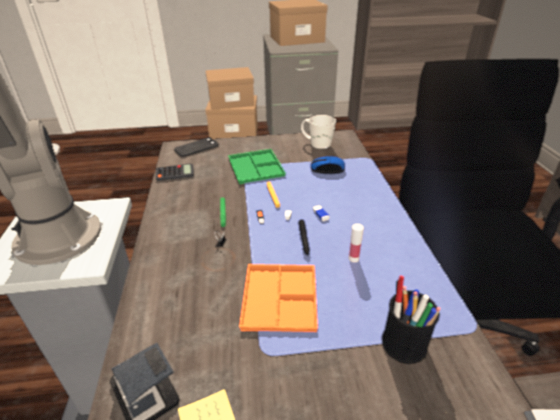

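```bash
cat > h.py <<'E'
import numpy as np,cv2
from station import observe,get_image,job_done
from scipy.spatial.transform import Rotation as R
def ray(d,uv,z):
    uv=np.atleast_2d(uv).astype(float)
    p=np.c_[uv,np.ones(len(uv))]@np.linalg.inv(d["mtx"]).T
    w=R.from_euler('xyz',d["orientation"],degrees=True).apply(p)
    c=np.array(d["xyz"]);return (c+w*((z-c[2])/w[:,2])[:,None])[:,:2]
# name: roi(x0,y0,x1,y1), HSV lo, hi, plane z
S={"green_tray":((100,180,205,280),(50,120,50),(75,255,255),.012),
"orange_tray":((350,170,455,265),(3,150,120),(20,255,255),.012),
"hl_yellow":((198,198,268,222),(12,130,120),(32,255,255),.009),
"marker":((285,172,360,198),(0,0,0),(180,255,85),.012),
"eraser":((260,145,300,172),None,None,.009),
"sharpener":((266,188,292,207),None,None,.008),
"usb":((258,221,296,240),None,None,.007)}
def find(d,name,roi=None):
    r,lo,hi,z=S[name];x0,y0,x1,y1=roi or r
    im=cv2.resize(d["image"][y0:y1,x0:x1],None,fx=4,fy=4,interpolation=cv2.INTER_CUBIC)
    if lo is None:
        lab=cv2.cvtColor(im,cv2.COLOR_BGR2LAB).astype(float)
        bg=np.median(lab.reshape(-1,3),0);m=(np.linalg.norm(lab-bg,axis=2)>28).astype(np.uint8)*255
    else: m=cv2.inRange(cv2.cvtColor(im,cv2.COLOR_BGR2HSV),lo,hi)
    m=cv2.morphologyEx(m,cv2.MORPH_CLOSE,np.ones((9,9)))
    c=max(cv2.findContours(m,0,2)[0],key=cv2.contourArea)[:,0]
    w=ray(d,(c+.5)/4-.5+[x0,y0],z)
    (cx,cy),(a,b),t=cv2.minAreaRect((w*1000).astype(np.float32))
    if a>b: t+=90;a,b=b,a      # t = angle of short side (object's x axis)
    t=(t+90)%180-90
    cv2.drawContours(im,[c[:,None]],-1,(255,0,255),1)
    return np.array([cx,cy]),t,(a,b),im
E
python3 - <<'E'
from h import *
d=get_image("top");ims=[]
for n in S:
    p,t,s,im=find(d,n);print(n,p.round(1),round(t,1),np.round(s,1));ims.append(im)
W=np.zeros((600,800,3),np.uint8);x=y=0;hh=0
for im in ims:
    im=cv2.resize(im,None,fx=.6,fy=.6) if im.shape[0]>200 else im
    h,w=im.shape[:2]
    if x+w>800:x=0;y+=hh;hh=0
    if y+h<=600:W[y:y+h,x:x+w]=im
    x+=w;hh=max(hh,h)
cv2.imwrite("pics/m.png",W)
E
```

```text
green_tray [530.8 280. ] 9.8 [151.1 173.3]
orange_tray [ 540.7 -278.1] -9.0 [152.2 177.7]
hl_yellow [567.9 104. ] 7.0 [ 12.9 118.6]
marker [ 624.7 -103.8] -1.9 [ 15.4 123.7]
eraser [686.6 -10. ] 17.1 [32.5 69.7]
sharpener [595.8  -4.5] -22.8 [17.9 39.9]
usb [523.2   3.3] 2.8 [21.6 60.6]
```

View pics/m.png

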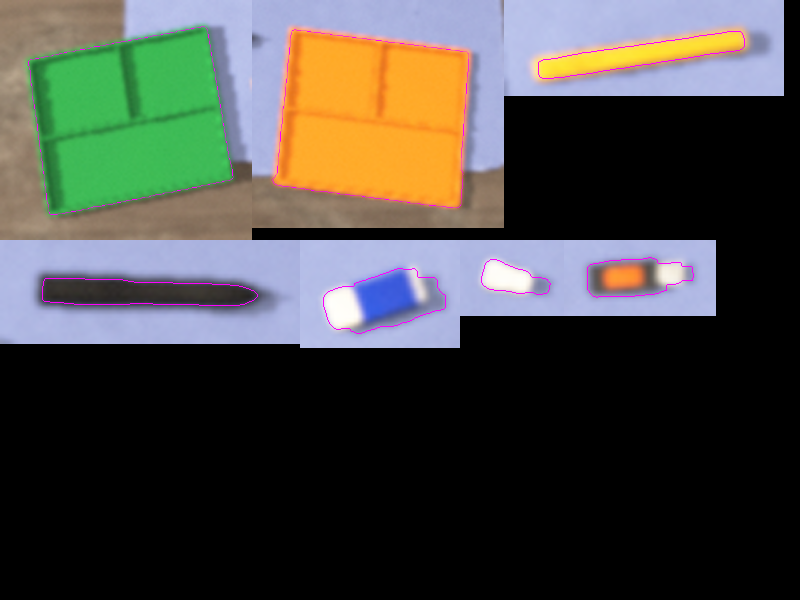

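```bash
cat >> h.py <<'E'
def find2(d,name,roi=None):
    r,_,_,z=S[name];x0,y0,x1,y1=roi or r
    im=cv2.resize(d["image"][y0:y1,x0:x1],None,fx=4,fy=4,interpolation=cv2.INTER_CUBIC)
    H,Sa,V=[c.astype(int) for c in cv2.split(cv2.cvtColor(im,cv2.COLOR_BGR2HSV))]
    white=(Sa<45)&(V>150)
    m={"eraser":white|(Sa>125),"sharpener":white,"usb":white|(V<115)|((H<25)&(Sa>60))}[name]
    m=cv2.morphologyEx(m.astype(np.uint8)*255,cv2.MORPH_CLOSE,np.ones((9,9)))
    c=max(cv2.findContours(m,0,2)[0],key=cv2.contourArea)[:,0]
    w=ray(d,(c+.5)/4-.5+[x0,y0],z)
    (cx,cy),(a,b),t=cv2.minAreaRect((w*1000).astype(np.float32))
    if a>b: t+=90;a,b=b,a
    t=(t+90)%180-90
    cv2.drawContours(im,[c[:,None]],-1,(255,0,255),1)
    return np.array([cx,cy]),t,(a,b),im
E
python3 - <<'E'
from h import *
d=get_image("top");W=np.zeros((120,480,3),np.uint8)
for i,n in enumerate(("eraser","sharpener","usb")):
    p,t,s,im=find2(d,n);print(n,p.round(1),round(t,1),np.round(s,1));W[:im.shape[0],i*160:i*160+im.shape[1]]=im
cv2.imwrite("pics/m2.png",cv2.resize(W,(800,200)))
print(ray(d,[[165,199]],.0))
E
```

```text
eraser [688.2  -4.6] 15.9 [29.2 63.5]
sharpener [ 5.978e+02 -1.000e-01] -19.6 [21.6 32.8]
usb [523.7   4. ] 4.9 [19.6 56.5]
[[0.60204092 0.25877289]]
```

View pics/m2.png

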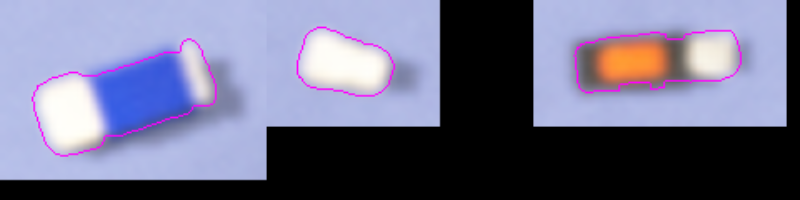

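```bash
cat >> h.py <<'E'
def go(*T):
    "targets (x,y,z mm, yaw deg) -> normalised row from pose now"
    o=observe();r=R.from_euler('xyz',o["eef_rot"],degrees=True);y0=o["eef_rot"][2]
    print("t",round(o["time"],2),(o["tcp_pos"]*1000).round(1),o["eef_rot"].round(1),"gap",round(o["finger_gap"]*85,1),"F",o["force"].round(1),"j",o["joints"].round(0))
    r=R.from_euler('xyz',[180,0,y0],degrees=True)
    for x,y,z,w in T:
        s=r.inv().apply(np.array([x,y,z])/1000-o["tcp_pos"])/.8
        print((x,y,z,w),s.round(4),round((-(w-y0)+180)%360/180-1,4))
E
python3 -c "
from h import *
go((568,104,200,97))
d=get_image('top');print(ray(d,[[356,142],[317,276],[260,275]],0)*1000)"
```

```text
t 0.2 [ 155.5 -527.2  303.2] [-179.9    0.    16.4] gap 84.9 F [ 1.1  0.2 -0.6] j [71. 18.  1. 87. -0. 76. -2.]
(568, 104, 200, 97) [ 0.7178 -0.6109  0.129 ] -0.4476
[[ 728.529456   -189.73095976]
 [ 417.167223    -85.09140578]
 [ 422.78839551   42.86229224]]
```

Call:
{"op": "apply_moves", "data": {"steps": [[[0.718, -0.611, 0.06, -0.448, 0.1], [0.718, -0.611, 0.06, -0.448, 0.1], [0.718, -0.611, 0.06, -0.448, 0.1], [0.718, -0.611, 0.06, -0.448, 0.1], [0.718, -0.611, 0.06, -0.448, 0.1], [0.718, -0.611, 0.06, -0.448, 0.1], [0.718, -0.611, 0.06, -0.448, 0.1], [0.718, -0.611, 0.06, -0.448, 0.1], [0.718, -0.611, 0.06, -0.448, 0.1], [0.718, -0.611, 0.06, -0.448, 0.1]]]}}

```text
time: 1.5
tcp_pos: [0.4978, -0.0042, 0.2642]
eef_rot: [180.0, 0.0, 97.0]
force: [1.1, -0.3, -0.1]
finger_gap: 0.549
gripper_force: 0.0
```

```bash
python3 -c "
from h import *
go((568,104,160,97),(568,104,77,97))"
```

```text
t 1.5 [497.8  -4.2 264.2] [180.   0.  97.] gap 46.7 F [ 1.1 -0.3 -0.1] j [ 27.  16. -35.  97.  10.  69.  -4.]
(568, 104, 160, 97) [0.1235 0.1037 0.1303] 0.0001
(568, 104, 77, 97) [0.1235 0.1037 0.2341] 0.0001
```

Call:
{"op": "apply_moves", "data": {"steps": [[[0.12, 0.1, 0.12, 0, 0.1], [0.12, 0.1, 0.12, 0, 0.1], [0.12, 0.1, 0.12, 0, 0.1], [0.12, 0.1, 0.12, 0, 0.1], [0.12, 0.1, 0.12, 0, 0.1], [0.12, 0.1, 0.12, 0, 0.1], [0.12, 0.1, 0.12, 0, 0.1], [0.12, 0.1, 0.12, 0, 0.1], [0.12, 0.1, 0.12, 0, 0.1], [0.12, 0.1, 0.12, 0, 0.1]]]}}

```text
time: 2.75
tcp_pos: [0.5644, 0.0997, 0.1682]
eef_rot: [180.0, 0.0, 97.1]
force: [-0.2, -0.6, 0.8]
finger_gap: 0.548
gripper_force: 0.0
```

```bash
python3 -c "
from h import *
go((568,104,160,97),(568,104,78,97))"
```

```text
t 2.75 [564.4  99.7 168.2] [180.    0.   97.1] gap 46.6 F [-0.2 -0.6  0.8] j [ 12.  31. -34.  93.  19.  62. -20.]
(568, 104, 160, 97) [0.0048 0.0051 0.0103] 0.0004
(568, 104, 78, 97) [0.0048 0.0051 0.1128] 0.0004
```

Call:
{"op": "apply_moves", "data": {"steps": [[[0.005, 0.005, 0.06, 0, 0.1], [0.005, 0.005, 0.09, 0, 0.1], [0.005, 0.005, 0.113, 0, 0.1], [0.005, 0.005, 0.113, 0, 0.1], [0.005, 0.005, 0.113, 0, -1], [0.005, 0.005, 0.113, 0, -1], [0.005, 0.005, 0.113, 0, -1], [0.005, 0.005, 0.113, 0, -1], [0.005, 0.005, 0.113, 0, -1], [0.005, 0.005, 0.113, 0, -1]]]}}

```text
time: 4.0
tcp_pos: [0.569, 0.1045, 0.0794]
eef_rot: [179.8, -0.0, 97.1]
force: [-0.5, -0.2, 5.0]
finger_gap: 0.149
gripper_force: 60.4
```

```bash
python3 -c "
from h import *
go((568,104,160,97),(493.4,273.5,160,99.8))"
```

```text
t 4.0 [569.  104.5  79.4] [179.8  -0.   97.1] gap 12.7 F [-0.5 -0.2  5. ] j [  9.  37. -31.  96.  23.  52. -23.]
(568, 104, 160, 97) [-0.0005 -0.0013 -0.1007] 0.0004
(493.4, 273.5, 160, 99.8) [ 0.2212 -0.0678 -0.1007] -0.0151
```

Call:
{"op": "apply_moves", "data": {"steps": [[[0, 0, -0.05, 0, -1], [0, 0, -0.1, 0, -1], [0.08, -0.025, -0.1, -0.005, -1], [0.15, -0.045, -0.1, -0.015, -1], [0.221, -0.068, -0.1, -0.015, -1], [0.221, -0.068, -0.1, -0.015, -1], [0.221, -0.068, -0.1, -0.015, -1], [0.221, -0.068, -0.1, -0.015, -1], [0.221, -0.068, -0.1, -0.015, -1], [0.221, -0.068, -0.1, -0.015, -1]]]}}

```text
time: 5.25
tcp_pos: [0.4926, 0.272, 0.1577]
eef_rot: [-180.0, 0.0, 99.7]
force: [-0.2, 0.4, -0.7]
finger_gap: 0.15
gripper_force: 59.7
```

```bash
python3 -c "
from h import *
go((493.4,273.5,84,99.8))
d=get_image('side');cv2.imwrite('pics/s1.png',d['image'][100:350,130:460])"
```

```text
t 5.25 [492.6 272.  157.7] [-180.     0.    99.7] gap 12.8 F [-0.2  0.4 -0.7] j [ -5.  31. -36.  95.  20.  61. -37.]
(493.4, 273.5, 84, 99.8) [0.0017 0.0013 0.0921] -0.0007
```

View pics/s1.png

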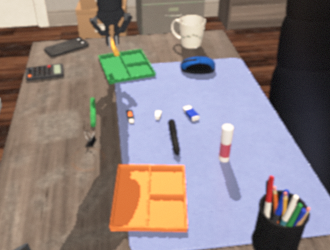

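The image shows the yellow pen held over the green tray (about 115,45). Lower and release.

Call:
{"op": "apply_moves", "data": {"steps": [[[0.002, 0.001, 0.05, 0, -1], [0.002, 0.001, 0.08, 0, -1], [0.002, 0.001, 0.092, 0, -1], [0.002, 0.001, 0.092, 0, -1], [0.002, 0.001, 0.092, 0, -0.35], [0.002, 0.001, 0.092, 0, -0.35], [0.002, 0.001, 0.092, 0, -0.35], [0.002, 0.001, 0.04, 0, -0.35], [0.002, 0.001, -0.05, 0, -0.35], [0.002, 0.001, -0.05, 0, -0.35]]]}}

```text
time: 6.55
tcp_pos: [0.4947, 0.2769, 0.2031]
eef_rot: [179.4, -0.2, 99.8]
force: [0.5, 0.0, 0.2]
finger_gap: 0.325
gripper_force: 0.0
```

```bash
python3 -c "
from h import *
go((688,-5,200,106.5))"
```

```text
t 6.55 [494.7 276.9 203.1] [179.4  -0.2  99.8] gap 27.6 F [0.5 0.  0.2] j [ -5.  28. -37.  92.  18.  65. -36.]
(688, -5, 200, 106.5) [-0.3884  0.1782  0.0039] -0.0373
```

Call:
{"op": "apply_moves", "data": {"steps": [[[-0.388, 0.178, 0.01, -0.037, 0.1], [-0.388, 0.178, 0.01, -0.037, 0.1], [-0.388, 0.178, 0.01, -0.037, 0.1], [-0.388, 0.178, 0.01, -0.037, 0.1], [-0.388, 0.178, 0.01, -0.037, 0.1], [-0.388, 0.178, 0.01, -0.037, 0.1], [-0.388, 0.178, 0.03, -0.037, 0.1], [-0.388, 0.178, 0.05, -0.037, 0.1], [-0.388, 0.178, 0.05, -0.037, 0.1], [-0.388, 0.178, 0.05, -0.037, 0.1]]]}}

```text
time: 7.8
tcp_pos: [0.6853, -0.0054, 0.1579]
eef_rot: [-180.0, -0.0, 106.6]
force: [0.9, -0.2, 0.9]
finger_gap: 0.549
gripper_force: 0.0
```

```bash
python3 -c "
from h import *
go((687.5,-5,80,106.5))
d=get_image('top')
p,t,s,im=find(d,'hl_yellow',(115,195,196,275));print(p,t,s)
cv2.imwrite('pics/t1.png',cv2.resize(d['image'][90:290,100:380],None,fx=2.5,fy=2.5))"
```

```text
t 7.8 [685.3  -5.4 157.9] [-180.    -0.   106.6] gap 46.6 F [ 0.9 -0.2  0.9] j [ 17.  44. -33.  73.  23.  70.   1.]
(687.5, -5, 80, 106.5) [-0.0003  0.0028  0.0974] 0.0004
[493.62963867 276.09625244] 9.953981399536133 (16.77035903930664, 125.20753479003906)
```

View pics/t1.png

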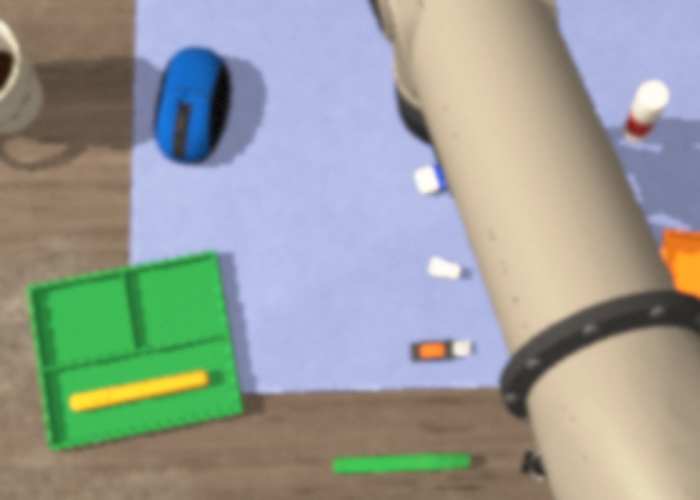

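The highlighter lies in the green slot (140,390 in the crop). Now grasp the eraser.

Call:
{"op": "apply_moves", "data": {"steps": [[[0, 0.003, 0.05, 0, 0.1], [0, 0.003, 0.08, 0, 0.1], [0, 0.003, 0.097, 0, 0.1], [0, 0.003, 0.097, 0, 0.1], [0, 0.003, 0.097, 0, -1], [0, 0.003, 0.097, 0, -1], [0, 0.003, 0.097, 0, -1], [0, 0.003, 0.097, 0, -1], [0, 0.003, 0.06, 0, -1], [0, 0.003, 0, 0, -1]]]}}

```text
time: 9.1
tcp_pos: [0.6863, -0.007, 0.156]
eef_rot: [-179.7, -0.1, 106.4]
force: [0.8, -0.0, 0.0]
finger_gap: 0.228
gripper_force: 58.7
```

```bash
python3 -c "
from h import *
go((558.3,327.3,160,99.8))"
```

```text
t 9.1 [686.3  -7.  156. ] [-1.797e+02 -1.000e-01  1.064e+02] gap 19.4 F [ 0.8 -0.   0. ] j [ 17.  44. -32.  72.  23.  70.   1.]
(558.3, 327.3, 160, 99.8) [ 0.446  -0.0352 -0.005 ] 0.0369
```

Call:
{"op": "apply_moves", "data": {"steps": [[[0.446, -0.035, -0.02, 0.037, -1], [0.446, -0.035, -0.02, 0.037, -1], [0.446, -0.035, -0.02, 0.037, -1], [0.446, -0.035, -0.02, 0.037, -1], [0.446, -0.035, -0.02, 0.037, -1], [0.446, -0.035, -0.02, 0.037, -1], [0.446, -0.035, -0.02, 0.037, -1], [0.446, -0.035, 0, 0.037, -1], [0.446, -0.035, 0, 0.037, -1], [0.446, -0.035, 0, 0.037, -1]]]}}

```text
time: 10.35
tcp_pos: [0.561, 0.3259, 0.157]
eef_rot: [-179.9, 0.1, 99.6]
force: [-0.6, 0.3, -0.4]
finger_gap: 0.226
gripper_force: 58.8
```

```bash
python3 -c "
from h import *
go((558.3,327.3,84.5,99.8))"
```

```text
t 10.35 [561.  325.9 157. ] [-1.799e+02  1.000e-01  9.960e+01] gap 19.2 F [-0.6  0.3 -0.4] j [-12.  40. -33.  80.  22.  67. -38.]
(558.3, 327.3, 84.5, 99.8) [ 0.0023 -0.003   0.0906] -0.0011
```

Call:
{"op": "apply_moves", "data": {"steps": [[[0.002, -0.003, 0.05, 0, -1], [0.002, -0.003, 0.08, 0, -1], [0.002, -0.003, 0.09, 0, -1], [0.002, -0.003, 0.09, 0, -1], [0.002, -0.003, 0.09, 0, -0.25], [0.002, -0.003, 0.09, 0, -0.25], [0.002, -0.003, 0.09, 0, -0.25], [0.002, -0.003, 0.04, 0, -0.25], [0.002, -0.003, -0.05, 0, -0.25], [0.002, -0.003, -0.05, 0, -0.25]]]}}

```text
time: 11.6
tcp_pos: [0.5595, 0.3315, 0.204]
eef_rot: [179.4, -0.3, 99.8]
force: [0.3, -0.1, 0.2]
finger_gap: 0.375
gripper_force: 0.0
```

```bash
python3 -c "
from h import *
go((597.5,0,200,70))"
```

```text
t 11.6 [559.5 331.5 204. ] [179.4  -0.3  99.8] gap 31.8 F [ 0.3 -0.1  0.2] j [-12.  37. -34.  77.  21.  71. -37.]
(597.5, 0, 200, 70) [-0.4164 -0.0236  0.005 ] 0.1654
```

Call:
{"op": "apply_moves", "data": {"steps": [[[-0.415, -0.024, 0.01, 0.165, 0.1], [-0.415, -0.024, 0.01, 0.165, 0.1], [-0.415, -0.024, 0.01, 0.165, 0.1], [-0.415, -0.024, 0.01, 0.165, 0.1], [-0.415, -0.024, 0.01, 0.165, 0.1], [-0.415, -0.024, 0.01, 0.165, 0.1], [-0.415, -0.024, 0.03, 0.165, 0.1], [-0.415, -0.024, 0.05, 0.165, 0.1], [-0.415, -0.024, 0.05, 0.165, 0.1], [-0.415, -0.024, 0.05, 0.165, 0.1]]]}}

```text
time: 12.85
tcp_pos: [0.5949, 0.0008, 0.1576]
eef_rot: [-180.0, -0.0, 70.3]
force: [-0.1, -0.8, 0.6]
finger_gap: 0.551
gripper_force: 0.0
```

```bash
python3 -c "
from h import *
go((597.5,0,80,70))"
```

```text
t 12.85 [594.9   0.8 157.6] [-180.    -0.    70.3] gap 46.8 F [-0.1 -0.8  0.6] j [ 16.  32. -25.  90.  15.  61. -33.]
(597.5, 0, 80, 70) [0.0002 0.0034 0.097 ] 0.0014
```

Call:
{"op": "apply_moves", "data": {"steps": [[[0, 0.003, 0.05, 0, 0.1], [0, 0.003, 0.08, 0, 0.1], [0, 0.003, 0.097, 0, 0.1], [0, 0.003, 0.097, 0, 0.1], [0, 0.003, 0.097, 0, -1], [0, 0.003, 0.097, 0, -1], [0, 0.003, 0.097, 0, -1], [0, 0.003, 0.097, 0, -1], [0, 0.003, 0.06, 0, -1], [0, 0.003, 0, 0, -1]]]}}

```text
time: 14.1
tcp_pos: [0.5956, -0.0026, 0.1566]
eef_rot: [-179.7, 0.1, 70.1]
force: [1.1, 0.3, -0.1]
finger_gap: 0.152
gripper_force: 58.6
```

```bash
python3 -c "
from h import *
go((572.6,244.6,160,99.8))"
```

```text
t 14.1 [595.6  -2.6 156.6] [-1.797e+02  1.000e-01  7.010e+01] gap 12.9 F [ 1.1  0.3 -0.1] j [ 16.  32. -25.  90.  15.  62. -33.]
(572.6, 244.6, 160, 99.8) [ 0.2807 -0.1323 -0.0042] -0.1651
```

Call:
{"op": "apply_moves", "data": {"steps": [[[0.28, -0.132, -0.02, -0.165, -1], [0.28, -0.132, -0.02, -0.165, -1], [0.28, -0.132, -0.02, -0.165, -1], [0.28, -0.132, -0.02, -0.165, -1], [0.28, -0.132, -0.02, -0.165, -1], [0.28, -0.132, -0.02, -0.165, -1], [0.28, -0.132, 0, -0.165, -1], [0.28, -0.132, 0, -0.165, -1], [0.28, -0.132, 0, -0.165, -1], [0.28, -0.132, 0, -0.165, -1]]]}}

```text
time: 15.35
tcp_pos: [0.5746, 0.2441, 0.158]
eef_rot: [180.0, -0.0, 99.7]
force: [-0.6, 0.5, -0.1]
finger_gap: 0.151
gripper_force: 58.7
```

```bash
python3 -c "
from h import *
go((572.6,244.6,84.5,99.8))"
```

```text
t 15.35 [574.6 244.1 158. ] [180.   -0.   99.7] gap 12.8 F [-0.6  0.5 -0.1] j [ -3.  37. -33.  85.  21.  65. -31.]
(572.6, 244.6, 84.5, 99.8) [ 0.001  -0.0023  0.0919] -0.0003
```

Call:
{"op": "apply_moves", "data": {"steps": [[[0.001, -0.002, 0.05, 0, -1], [0.001, -0.002, 0.08, 0, -1], [0.001, -0.002, 0.091, 0, -1], [0.001, -0.002, 0.091, 0, -1], [0.001, -0.002, 0.091, 0, -0.35], [0.001, -0.002, 0.091, 0, -0.35], [0.001, -0.002, 0.091, 0, -0.35], [0.001, -0.002, 0.04, 0, -0.35], [0.001, -0.002, -0.05, 0, -0.35], [0.001, -0.002, -0.05, 0, -0.35]]]}}

```text
time: 16.6
tcp_pos: [0.5749, 0.247, 0.2036]
eef_rot: [179.4, -0.2, 99.8]
force: [-0.4, 0.6, 0.6]
finger_gap: 0.327
gripper_force: 0.0
```

```bash
python3 -c "
from h import *
go((624.5,-100,200,88))
d=get_image('side');cv2.imwrite('pics/s2.png',cv2.resize(d['image'][130:280,210:370],None,fx=4,fy=4))"
```

```text
t 16.6 [574.9 247.  203.6] [179.4  -0.2  99.8] gap 27.8 F [-0.4  0.6  0.6] j [ -3.  34. -34.  82.  20.  69. -30.]
(624.5, -100, 200, 88) [-0.438  -0.0126  0.0046] 0.0654
```

View pics/s2.png

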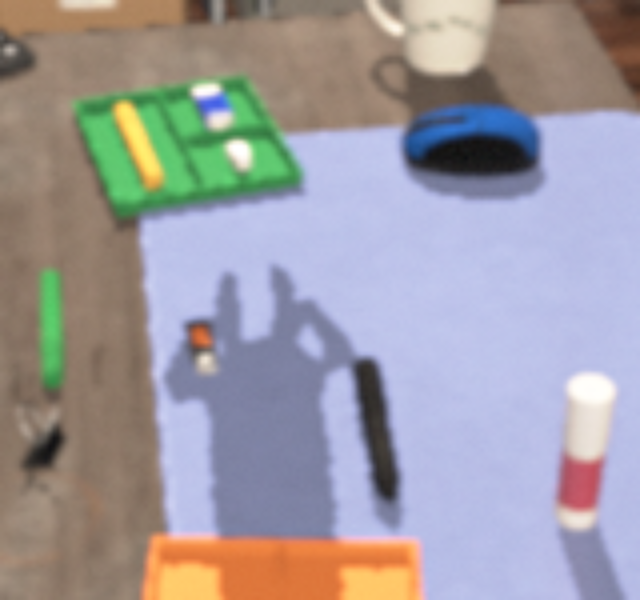

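Call:
{"op": "apply_moves", "data": {"steps": [[[-0.442, -0.013, 0.01, 0.065, 0.1], [-0.442, -0.013, 0.01, 0.065, 0.1], [-0.442, -0.013, 0.01, 0.065, 0.1], [-0.442, -0.013, 0.01, 0.065, 0.1], [-0.442, -0.013, 0.01, 0.065, 0.1], [-0.442, -0.013, 0.01, 0.065, 0.1], [-0.442, -0.013, 0.03, 0.065, 0.1], [-0.442, -0.013, 0.05, 0.065, 0.1], [-0.442, -0.013, 0.05, 0.065, 0.1], [-0.442, -0.013, 0.05, 0.065, 0.1]]]}}

```text
time: 17.9
tcp_pos: [0.6225, -0.1032, 0.1578]
eef_rot: [-180.0, -0.1, 88.3]
force: [-0.5, 0.2, 0.0]
finger_gap: 0.544
gripper_force: 0.0
```

```bash
python3 -c "
from h import *
go((624.7,-104,81,88))"
```

```text
t 17.9 [ 622.5 -103.2  157.8] [-1.80e+02 -1.00e-01  8.83e+01] gap 46.2 F [-0.5  0.2  0. ] j [ 26.  36. -28.  83.  18.  65.  -7.]
(624.7, -104, 81, 88) [-0.0009  0.0028  0.096 ] 0.0014
```

Call:
{"op": "apply_moves", "data": {"steps": [[[-0.001, 0.003, 0.05, 0.001, 0.1], [-0.001, 0.003, 0.08, 0.001, 0.1], [-0.001, 0.003, 0.096, 0.001, 0.1], [-0.001, 0.003, 0.096, 0.001, 0.1], [-0.001, 0.003, 0.096, 0.001, -1], [-0.001, 0.003, 0.096, 0.001, -1], [-0.001, 0.003, 0.096, 0.001, -1], [-0.001, 0.003, 0.096, 0.001, -1], [-0.001, 0.003, 0.06, 0.001, -1], [-0.001, 0.003, 0, 0.001, -1]]]}}

```text
time: 19.15
tcp_pos: [0.6229, -0.1065, 0.1562]
eef_rot: [-179.7, -0.0, 87.9]
force: [0.3, -1.2, -0.8]
finger_gap: 0.198
gripper_force: 61.5
```

```bash
python3 -c "
from h import *
go((503.2,-271,165,81))"
```

```text
t 19.15 [ 622.9 -106.5  156.2] [-179.7   -0.    87.9] gap 16.9 F [ 0.3 -1.2 -0.8] j [ 26.  37. -28.  83.  18.  65.  -7.]
(503.2, -271, 165, 81) [-0.211  -0.1419 -0.011 ] 0.0383
```

Call:
{"op": "apply_moves", "data": {"steps": [[[-0.211, -0.142, -0.03, 0.038, -1], [-0.211, -0.142, -0.03, 0.038, -1], [-0.211, -0.142, -0.03, 0.038, -1], [-0.211, -0.142, -0.03, 0.038, -1], [-0.211, -0.142, -0.03, 0.038, -1], [-0.211, -0.142, -0.03, 0.038, -1], [-0.211, -0.142, 0, 0.038, -1], [-0.211, -0.142, 0, 0.038, -1], [-0.211, -0.142, 0, 0.038, -1], [-0.211, -0.142, 0, 0.038, -1]]]}}

```text
time: 20.4
tcp_pos: [0.506, -0.2703, 0.1587]
eef_rot: [179.9, 0.0, 81.1]
force: [-0.2, 0.6, -0.3]
finger_gap: 0.204
gripper_force: 61.5
```

```bash
python3 -c "
from h import *
go((503.2,-271,85.5,81))
d=get_image('side');cv2.imwrite('pics/s3.png',cv2.resize(d['image'][150:350,200:400],None,fx=3,fy=3))"
```

```text
t 20.4 [ 506.  -270.3  158.7] [179.9   0.   81.1] gap 17.3 F [-0.2  0.6 -0.3] j [ 45.  30. -26.  94.  15.  60.   6.]
(503.2, -271, 85.5, 81) [-0.0014 -0.0033  0.0915] 0.0007
```

View pics/s3.png

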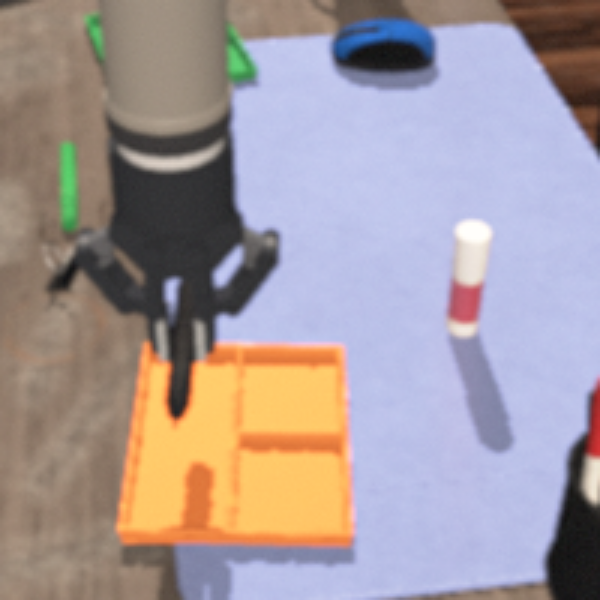

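The marker hangs over the long slot (tip at 178,410). Lower and release.

Call:
{"op": "apply_moves", "data": {"steps": [[[-0.001, -0.003, 0.05, 0.001, -1], [-0.001, -0.003, 0.08, 0.001, -1], [-0.001, -0.003, 0.091, 0.001, -1], [-0.001, -0.003, 0.091, 0.001, -1], [-0.001, -0.003, 0.091, 0.001, -0.3], [-0.001, -0.003, 0.091, 0.001, -0.3], [-0.001, -0.003, 0.091, 0.001, -0.3], [-0.001, -0.003, 0.04, 0.001, -0.3], [-0.001, -0.003, -0.05, 0.001, -0.3], [-0.001, -0.003, -0.05, 0.001, -0.3]]]}}

```text
time: 21.7
tcp_pos: [0.5056, -0.2719, 0.2031]
eef_rot: [179.4, 0.2, 80.9]
force: [1.0, -0.2, 0.8]
finger_gap: 0.349
gripper_force: 0.0
```

```bash
python3 -c "
from h import *
go((523.5,4,200,94))"
```

```text
t 21.7 [ 505.6 -271.9  203.1] [179.4   0.2  80.9] gap 29.6 F [ 1.  -0.2  0.8] j [ 46.  27. -27.  91.  13.  65.   7.]
(523.5, 4, 200, 94) [ 0.3441 -0.0325  0.0039] -0.0729
```

Call:
{"op": "apply_moves", "data": {"steps": [[[0.344, -0.032, 0.01, -0.073, 0.1], [0.344, -0.032, 0.01, -0.073, 0.1], [0.344, -0.032, 0.01, -0.073, 0.1], [0.344, -0.032, 0.01, -0.073, 0.1], [0.344, -0.032, 0.01, -0.073, 0.1], [0.344, -0.032, 0.01, -0.073, 0.1], [0.344, -0.032, 0.03, -0.073, 0.1], [0.344, -0.032, 0.05, -0.073, 0.1], [0.344, -0.032, 0.05, -0.073, 0.1], [0.344, -0.032, 0.05, -0.073, 0.1]]]}}

```text
time: 22.95
tcp_pos: [0.5209, 0.0039, 0.1575]
eef_rot: [-180.0, -0.0, 93.9]
force: [0.2, 0.4, 0.1]
finger_gap: 0.551
gripper_force: 0.0
```

```bash
python3 -c "
from h import *
go((523.5,4,79.3,94))"
```

```text
t 22.95 [520.9   3.9 157.5] [-180.    -0.    93.9] gap 46.8 F [0.2 0.4 0.1] j [ 24.  26. -34. 102.  17.  57. -13.]
(523.5, 4, 79.3, 94) [-0.0002  0.0033  0.0977] -0.0003
```

Call:
{"op": "apply_moves", "data": {"steps": [[[0, 0.003, 0.05, 0, 0.1], [0, 0.003, 0.08, 0, 0.1], [0, 0.003, 0.097, 0, 0.1], [0, 0.003, 0.097, 0, 0.1], [0, 0.003, 0.097, 0, -1], [0, 0.003, 0.097, 0, -1], [0, 0.003, 0.097, 0, -1], [0, 0.003, 0.097, 0, -1], [0, 0.003, 0.06, 0, -1], [0, 0.003, 0, 0, -1]]]}}

```text
time: 24.2
tcp_pos: [0.5219, 0.0045, 0.1573]
eef_rot: [-179.8, -0.0, 94.0]
force: [1.7, -0.3, 0.2]
finger_gap: 0.15
gripper_force: 58.6
```

```bash
python3 -c "
from h import *
go((581.9,-242.1,165,81))"
```

```text
t 24.2 [521.9   4.5 157.3] [-179.8   -0.    94. ] gap 12.7 F [ 1.7 -0.3  0.2] j [ 24.  26. -34. 101.  17.  58. -13.]
(581.9, -242.1, 165, 81) [-0.3127  0.0532 -0.0096] 0.0723
```

Call:
{"op": "apply_moves", "data": {"steps": [[[-0.312, 0.053, -0.03, 0.072, -1], [-0.312, 0.053, -0.03, 0.072, -1], [-0.312, 0.053, -0.03, 0.072, -1], [-0.312, 0.053, -0.03, 0.072, -1], [-0.312, 0.053, -0.03, 0.072, -1], [-0.312, 0.053, -0.03, 0.072, -1], [-0.312, 0.053, -0.01, 0.072, -1], [-0.312, 0.053, 0, 0.072, -1], [-0.312, 0.053, 0, 0.072, -1], [-0.312, 0.053, 0, 0.072, -1]]]}}

```text
time: 25.45
tcp_pos: [0.5832, -0.2408, 0.1578]
eef_rot: [180.0, -0.0, 81.1]
force: [-1.1, 0.2, -0.2]
finger_gap: 0.146
gripper_force: 58.6
```

```bash
python3 -c "
from h import *
go((581.9,-242.1,85,81))
d=get_image('side');cv2.imwrite('pics/s4.png',cv2.resize(d['image'][200:350,220:370],None,fx=4,fy=4))"
```

```text
t 25.45 [ 583.2 -240.8  157.8] [180.   -0.   81.1] gap 12.4 F [-1.1  0.2 -0.2] j [ 38.  36. -27.  84.  17.  64.  -1.]
(581.9, -242.1, 85, 81) [-0.0019 -0.0014  0.0911] 0.0005
```

View pics/s4.png

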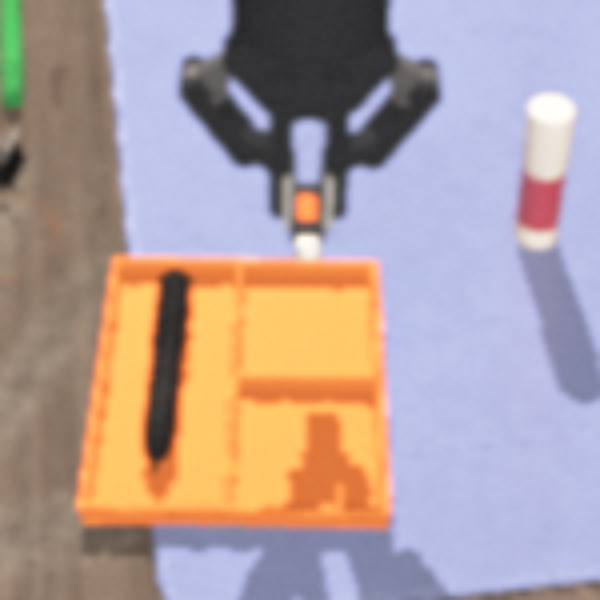

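Marker is in its slot (165,370); the stick hangs between the pads (307,220), cap towards −y. Lower and release.

Call:
{"op": "apply_moves", "data": {"steps": [[[-0.002, -0.001, 0.05, 0, -1], [-0.002, -0.001, 0.08, 0, -1], [-0.002, -0.001, 0.09, 0, -1], [-0.002, -0.001, 0.09, 0, -1], [-0.002, -0.001, 0.09, 0, -0.3], [-0.002, -0.001, 0.09, 0, -0.3], [-0.002, -0.001, 0.09, 0, -0.3], [-0.002, -0.001, 0.04, 0, -0.3], [-0.002, -0.001, -0.05, 0, -0.3], [-0.002, -0.001, -0.05, 0, -0.3]]]}}

```text
time: 26.75
tcp_pos: [0.5852, -0.2431, 0.2039]
eef_rot: [179.3, 0.1, 81.1]
force: [1.5, 0.3, -0.3]
finger_gap: 0.352
gripper_force: 0.0
```

```bash
python3 -c "
from h import *
go((450,-50,300,81))"
```

```text
t 26.75 [ 585.2 -243.1  203.9] [1.793e+02 1.000e-01 8.110e+01] gap 29.9 F [ 1.5  0.3 -0.3] j [ 39.  34. -27.  81.  16.  69.   1.]
(450, -50, 300, 81) [ 0.2121 -0.2045 -0.1201] 0.0003
```

Call:
{"op": "apply_moves", "data": {"steps": [[[0, 0, -0.12, 0, -0.3], [0.2, -0.2, -0.12, 0, -0.3], [0.2, -0.2, -0.12, 0, -0.3], [0.2, -0.2, -0.12, 0, -0.3], [0.2, -0.2, -0.12, 0, -0.3], [0.2, -0.2, -0.12, 0, -0.3], [0.2, -0.2, -0.12, 0, -0.3], [0.2, -0.2, -0.12, 0, -0.3], [0.2, -0.2, -0.12, 0, -0.3], [0.2, -0.2, -0.12, 0, -0.3]]]}}

```text
time: 28.0
tcp_pos: [0.4491, -0.0602, 0.2935]
eef_rot: [-180.0, -0.0, 81.0]
force: [-0.3, -0.0, 0.7]
finger_gap: 0.353
gripper_force: 0.0
```

```bash
python3 -c "
from h import *
d=get_image('side');a=cv2.resize(d['image'][135:345,190:400],(600,600))
cv2.imwrite('pics/s5.png',a)
d=get_image('top');cv2.imwrite('pics/t5.png',cv2.resize(d['image'][100:300,100:460],(800,444)))"
```

```text
(no output)
```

View pics/s5.png

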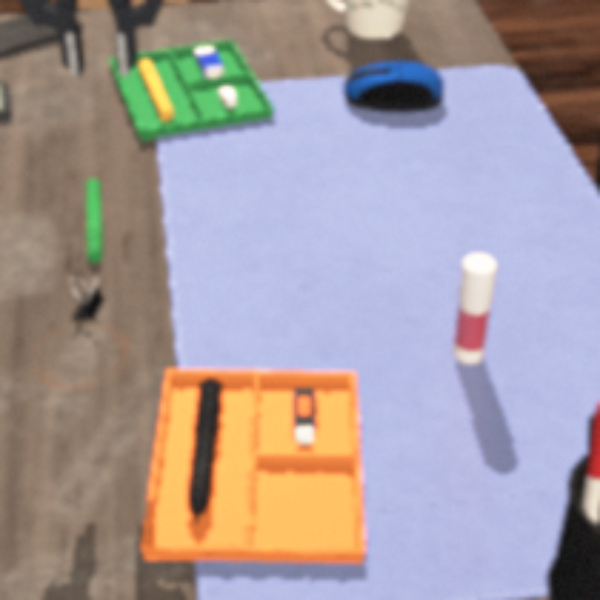

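View pics/t5.png

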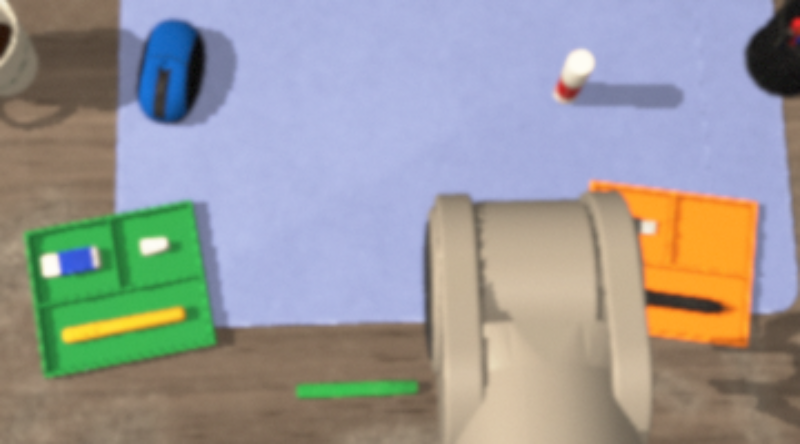

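All five items lie flat in their places (side view: marker 205,445; stick 304,415; highlighter 155,90; eraser 208,62; sharpener 228,97), and the bystanders haven't moved.

```bash
python3 -c "
from station import *
print(job_done())"
```

```text
the job is handed in; nothing more can be done
None
```

Both kits are made up and the job is handed in at about 28 s: all five items lie flat in their slots and compartments, and the green highlighter, glue stick and binder clip were left in place.

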